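# Plug the side-grooved filter block into its keyed carrier

### The job

Take the blanking cover off the module carrier and lay it flat on the bench, then fetch from the rack the aluminium block whose groove is off to one side, and plug it fully home in the carrier, upright, with its groove over the key rib. The rack's walls and the carrier's guides leave different sides of the block free, so stand it on the bench on the way and take hold of it again across its other two sides. Leave the other two blocks in the rack and do not shove or knock over anything else.

Things in the scene. Friction and masses are not known exactly. Their poses are not given: they have to be found in the camera images.
- module_side_centre (a point): Aluminium block, 30 mm (x) by 46 mm (y) by 62 mm high, about 150 g, upright in the rack. The one to fit: a groove 9 mm wide, 6 mm deep runs the whole height of its +x face, centred 12 mm to the +y side of the middle, so its top outline shows a notch off to one side. Point: the block's centre, 31 mm above its underside; z up, x out of the grooved face, y along the 46 mm.
- module_side: The block to fit again (side groove); origin at the centre of its underside, 31 mm below its centre; same axes.
- groove_foot (a point): Point at the foot of that block's groove, on its underside: 12 mm along +x, 12 mm along +y and 31 mm below the block's centre; same axes.
- module_mid_centre (a point): Aluminium block, 30 mm (x) by 46 mm (y) by 62 mm high, about 150 g, upright in the rack, same axes, but its groove runs up the middle of the +x face (y = 0): it does not fit and stays in the rack. Point: its centre, 31 mm above its underside.
- module_plain_centre (a point): Aluminium block, 30 mm (x) by 46 mm (y) by 62 mm high, about 150 g, upright in the rack, same axes, without any groove: it does not fit and stays in the rack. Point: its centre, 31 mm above its underside.
- rack: Fixed rack for the three blocks, which stand in a row along its x in any order. Steel base plate 158 mm (x) by 62 mm (y) by 6 mm thick; on it four upright grey walls, 8 mm thick (x) by 34 mm (y), 46 mm apart between centres, tops 76 mm above the bench and 8 mm above the blocks. Origin: centre of the underside, on the bench.
- rack_middle (a point): Middle of the rack's base plate, on its top, 6 mm above the bench; axes of the rack. Bay centres at x = -46, 0 and +46 mm. A block stands with its x along the rack's x, its 46 mm wide faces 4 mm from the walls, so fingers reach only its two ends (gripping across the 46 mm), which stand 6 mm out past the walls.
- carrier: Module carrier, fixed: aluminium chassis plate 104 mm (x) by 124 mm (y) by 6 mm with a black socket block in its middle (48 by 68 mm, top 24 mm above the bench). Small parts near the plate's corners are under 20 mm high. Origin: centre of the underside, on the bench; z up. A block fits with its x and y along the carrier's x and y.
- seat (a point): Centre of the socket pocket's floor, 8 mm above the bench; axes of the carrier. The pocket is 33 mm (x) by 49 mm (y), 16 mm deep, slightly chamfered at the mouth. A seated block's centre is 31 mm above this point.
- rib (a point): Foot of the key rib on the pocket's floor, 12 mm along +x and 12 mm along +y from the seat; the groove's foot lies here when the block is home. The rib is 6 mm wide (y), stands 6 mm out of the pocket's +x wall and ends 2 mm below the mouth.
- guides (a point): Half-way between the tops of the carrier's two upright steel guides, 84 mm above the bench; axes of the carrier. The guides are 24 mm wide (x), 6 mm thick, inner faces at y = -27 and +27 mm, and end 14 mm above the top of a seated block, so a block goes home only when held across its 30 mm (fingers closing along x).
- cover_grip (a point): Grey plastic blanking cover lying loose on the socket's top between the guides: plate 44 mm (x) by 50 mm (y) by 4 mm with an upright grip fin in its middle, 10 mm (x) by 30 mm (y), top 35 mm above the underside; 50 g. Point: in the fin, 22 mm above the underside; z up, x across the fin.
- cover: The same blanking cover; origin at the centre of its underside.
- iron_top (a point): Soldering iron in its fixed stand; point 0.15 m above the bench. Keep 120 mm away sideways when lower than 0.25 m. A fixed blue vice, 0.10 m tall, stands within 110 mm of the spot 0.12 m nearer the robot and 0.16 m to the left of it.
- solder_spool_mid (a point): Bystander, loose: reel of solder standing on its flange, 62 mm across, 32 mm high. Point: its middle, half-way up.
- tape_roll_mid (a point): Bystander, loose: roll of tape lying flat, 66 mm across, 19 mm high. Point: its middle, half-way up.
- ipa_bottle_mid (a point): Bystander, loose: white plastic bottle with a pointed cap, 57 mm across, 122 mm high. Point: its middle, half-way up.
- coil_former_mid (a point): Bystander, loose: small wound coil former standing up, 25 mm across, 30 mm high. Point: its middle, half-way up.
- battery_9v_mid (a point): Bystander, loose: block battery lying flat, 27 x 52 x 18 mm. Point: its middle, half-way up.
- flux_pot_mid (a point): Bystander, loose: white pot with black lid, 44 mm across, 34 mm high. Point: its middle, half-way up.
- toroid_mid (a point): Bystander, loose: wound ferrite ring lying flat, 45 mm across, 12 mm high. Point: its middle, half-way up.
Mind the look-alikes: they are no part of the job. Leave any purple or turquoise look-alike of the cover alone.

How it is judged:
By the outcome, as a careful person would: the job done as asked, in the order asked, and still so for the second after the job is handed in, with the robot touching nothing.
It also fails if it takes over 72 s, if anything falls off the work surface, if the arm or the gripper's body presses on something with over 40 N, if the wrist force passes 120 N, or if a joint passes its speed limit or range.

### The arm

A 6-joint arm with a two-finger parallel gripper is mounted at the origin on a cart in front of the work surface, level with it; the furniture and walls round the work are solid. World frame = base frame: x ahead of the robot, y to its left, z up, the work surface at z = 0. Lengths are in mm, angles in degrees, forces in N, time in s.
With the tool pointing down it reaches from about 300 to 850 mm from the base axis. Payload 4.2 kg.
Tool frame: the origin (TCP) lies midway between the tips of the shut fingers; the grasp point (between the pads) lies 19 mm behind it (env.grasp_offset is the distance from the TCP to the grasp point, in mm); z points along the fingers, y is the line along which they close (so a half turn about z gives the same grasp; the last joint's range is limited). The gripper opens to 91 mm and grips with 3 to 60 N. Pads are 32 mm wide; open, the fingers measure 118 mm over their backs; the gripper's body (76 mm by 178 mm) begins 60 mm behind the grasp point.
Start: joints at [62.395, 18.312, 89.639, -0, 72.044, -1.146], TCP at [256.202, 514.785, 213.976] pointing down, gripper open.
Joint ranges: [-177.97, 177.97], [-48.28, 115.42], [12.27, 149.76], [-77.06, 257.06], [2.81, 150.46], [-146.56, 146.56]. Speed limits (degrees/s): [147.25, 147.25, 180, 180, 180, 180].

### API

Orientations are given as [roll, pitch, yaw] about the fixed x, y, z axes, in that order (R = Rz(yaw) Ry(pitch) Rx(roll)).
In Python, from workcell import env, optics gives the robot as it stands. The module is installed in compiled form; this text tells all that it offers.
- The arm moves only by the tool send_rows, never from a script. Its argument "targets" is a list that holds one entry, the list of rows, each a list of 7 numbers: the turn, a rotation vector about the world's x, y, z scaled (see below), then the shift along the world's x, y, z scaled (see below), then the closure, from -1 (fully open) to 1 (shut). In form: [[[rx, ry, rz, x, y, z, gripper], ...]]. A call has 1 to 12 rows; each row shifts and turns the commanded pose from where the row before left it; what a row does not reach is not made up. The controller multiplies each number of a shift by 0.2 m and each number of a turn by pi/2 rad. A row lasts 1/10 s, in which the tool goes at most 50 mm and 8.59 degrees, less where a joint would pass 70% of its speed; a pose out of reach is approached as far as the arm can. A call with a number of a shift or a turn outside -1 to 1 is refused whole. A call with a gripper value outside its range is refused whole. The fingers move at their own pace and stop on an object; "grip_force" is the grip in N (left out, the last holds). Time passes only in rows, so rows that do not move let the fingers close. It gives the time, the measured TCP pose, the force, the opening and the grip force at its end, in the units of the state.
- env.state(): the state, without advancing time (a new reading comes with each control period).
- optics.grab_frame(name): name is "side" or "top"; returns (picture, depth): 384x512x3 uint8, red, green, blue; 384x512 float32, mm along the optical axis (not along the pixel's ray), 0 where there is no reading.
- optics.camera_info(name): a dict with "camera_matrix" (3x3 intrinsics, pixels), "R" (3x3) and "t" (3): a world point X has camera coordinates R X + t. Camera axes: x right, y down, z forward; pixel columns grow to the right and rows downward; lengths in mm; the calibration is good to about 2 mm. A picture is of the moment at which its call begins. camera_info takes no time and is no camera call.
- env.job_done(): hands the job in; it is judged then, once.
Trained networks look in the newest picture that a camera, given by its name, has taken for a name from the list of things; names that differ only in an ending like _2 or _b are one class to them, and where a whole thing is asked for, a point or a joint stands for the part that bears it (a point fixed in the world has none). Each returns a list of dicts, best first, with "conf" (0 to 1); they miss things now and then, are a little off and sometimes report something else, mostly with a low value. They report only what shows in the picture. A call takes as long as a camera call. They do not tell look-alikes from the thing itself.
- optics.silhouettes(camera, name): "mask" (384x512 bool, what is visible of it) and "at" ([column, row] in pixels, amid what is visible of it).
- optics.place_of(camera, name): "at" ([column, row] in pixels: a listed point, or the origin of a listed thing).
The state is a dict: "time_s": time; "qpos": joint angles; "qvel": joint speeds; "effort": joint torques, N m; "ee_pos": TCP position; "ee_rot": TCP orientation; "force": force on the tool from outside, world axes, zero at the start; "torque": the same for the moment, N m; "gripper_width": finger opening in mm; "gripper_force": force on a finger pad.
Only numpy, scipy, OpenCV 4.12 (cv2) and the standard library are available. Lean on these libraries where they do the work, as an engineer would, in place of code of your own. Each camera call takes 0.05 s, during which the arm holds its last target. There are 200 camera calls.

## Working session

There is one attempt and no reset: what is moved stays moved. The work goes in short steps, Python scripts to look and compute and a tool call to move; the robot and the scene stay as the last step left them, time stands still between calls to the robot, and variables do not carry over. Pictures are saved under pics/ and viewed, at most 10 in all, crops included, and the job is handed in when it is done.

Besides the shell and the picture viewer there is one more tool, called as name([rows], argument=value, ...), one row to a line, values as JSON. send_rows: Moves the arm, as the interface text tells. Its arguments: {"type":"object","properties":{"targets":{"type":"array"},"grip_force":{"type":"number"}},"required":["targets"]}

```bash
mkdir -p pics
cat > h.py <<'E'
import numpy as np, cv2
from workcell import env, optics
def cam(n):
    c=optics.camera_info(n); return np.array(c["camera_matrix"]),np.array(c["R"]),np.array(c["t"]).ravel()
def ray_z(n,px,z):
    "pixel -> world point at height z"
    K,R,t=cam(n); d=R.T@np.linalg.inv(K)@np.array([px[0],px[1],1.]); o=-R.T@t
    return o+d*(z-o[2])/d[2]
def cloud(n,depth):
    K,R,t=cam(n); v,u=np.mgrid[:depth.shape[0],:depth.shape[1]]
    p=np.stack([(u-K[0,2])/K[0,0]*depth,(v-K[1,2])/K[1,1]*depth,depth],-1)
    w=(p-t)@R; w[depth<=0]=np.nan; return w
def proj(n,X):
    K,R,t=cam(n); p=K@(R@np.array(X,float)+t); return p[:2]/p[2]
E
python3 - <<'E'
from h import *
for n in("side","top"):
    p,d=optics.grab_frame(n); cv2.imwrite(f"pics/{n}0.png",p[:,:,::-1]); np.savez(f"{n}0.npz",p=p,d=d)
    K,R,t=cam(n); print(n,(-R.T@t).round(),K[0,0],R.round(2).tolist())
Z=dict(module_side_centre=37,module_mid_centre=37,module_plain_centre=37,rack_middle=6,seat=8,guides=84,cover_grip=46,iron_top=150,solder_spool_mid=16,tape_roll_mid=9.5,ipa_bottle_mid=61,coil_former_mid=15,battery_9v_mid=9,flux_pot_mid=17,toroid_mid=6)
for k,z in Z.items():
    for n in("side","top"):
        print(k,n,[(np.round(r["at"]).tolist(),round(float(r["conf"]),2),ray_z(n,r["at"],z).round().tolist()[:2]) for r in optics.place_of(n,k)[:3]])
print(env.state()["time_s"],env.state()["force"],env.grasp_offset)
E
```

```text
side [1393.  -14. 1023.] 448.6211720006838 [[0.03, 1.0, 0.0], [0.73, -0.02, -0.69], [-0.69, 0.02, -0.73]]
top [ 412.    7. 1072.] 367.32711153265444 [[0.0, -1.0, -0.01], [-0.99, -0.0, -0.11], [0.11, 0.01, -0.99]]
module_side_centre side [([218.0, 240.0], 0.51, [644.0, -78.0])]
module_side_centre top [([291.0, 155.0], 0.66, [638.0, -81.0])]
module_mid_centre side [([302.0, 197.0], 0.69, [493.0, 169.0]), ([187.0, 236.0], 0.52, [627.0, -162.0])]
module_mid_centre top [([321.0, 160.0], 0.58, [623.0, -166.0])]
module_plain_centre side [([201.0, 237.0], 0.53, [633.0, -125.0])]
module_plain_centre top [([306.0, 160.0], 0.77, [624.0, -125.0])]
rack_middle side [([358.0, 237.0], 0.74, [622.0, 318.0]), ([203.0, 242.0], 0.62, [628.0, -122.0])]
rack_middle top [([304.0, 160.0], 0.92, [630.0, -121.0])]
seat side [([303.0, 209.0], 0.92, [514.0, 174.0]), ([259.0, 227.0], 0.37, [578.0, 39.0])]
seat top [([202.0, 198.0], 0.66, [518.0, 175.0])]
guides side [([306.0, 189.0], 0.85, [504.0, 176.0]), ([303.0, 200.0], 0.43, [546.0, 163.0])]
guides top [([199.0, 196.0], 0.71, [513.0, 172.0])]
cover_grip sid
[... 750 characters left out ...]
[317.0, 288.0])]
ipa_bottle_mid side [([302.0, 199.0], 0.27, [523.0, 165.0])]
ipa_bottle_mid top [([156.0, 145.0], 0.83, [661.0, 302.0])]
coil_former_mid side [([206.0, 275.0], 0.58, [740.0, -109.0])]
coil_former_mid top [([295.0, 127.0], 0.39, [728.0, -95.0])]
battery_9v_mid side [([304.0, 211.0], 0.66, [522.0, 176.0]), ([203.0, 242.0], 0.54, [628.0, -122.0]), ([257.0, 225.0], 0.51, [573.0, 33.0])]
battery_9v_mid top [([251.0, 177.0], 0.7, [579.0, 35.0])]
flux_pot_mid side []
flux_pot_mid top [([345.0, 171.0], 0.77, [595.0, -239.0])]
toroid_mid side [([332.0, 202.0], 0.69, [485.0, 268.0])]
toroid_mid top [([169.0, 214.0], 0.52, [469.0, 272.0])]
1.6 [ 0.30185707 -0.10496773 -0.33622464] 18.8
```

View pics/top0.png

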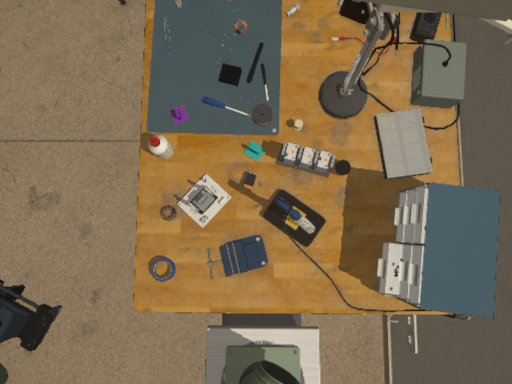

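View pics/side0.png

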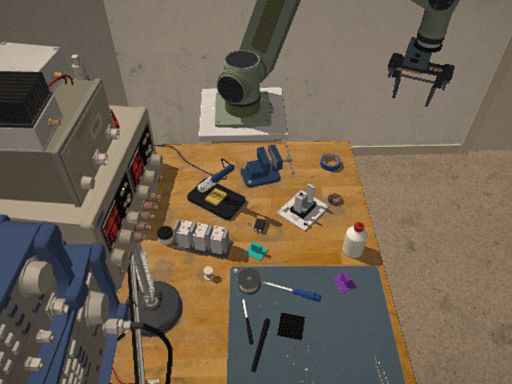

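The top view shows the carrier with the grey cover at (203,200), the rack of three blocks at (306,159), and the iron at (295,217). The vice is at (244,256) and the bottle at (160,147). The look-alike covers are turquoise at (254,151) and purple at (179,114); I'll leave both.

Run:
```python
from h import *
t=np.load("top0.npz")["p"];s=np.load("side0.npz")["p"]
def c(p,u,v,w,h,k): return cv2.resize(p[v-h:v+h,u-w:u+w],None,fx=k,fy=k,interpolation=cv2.INTER_CUBIC)
a=np.hstack([c(t,307,159,33,25,6),c(t,203,200,33,25,6)]);b=np.hstack([c(s,202,238,33,25,6),c(s,303,206,33,25,6)])
cv2.imwrite("pics/crop.png",np.vstack([a,b])[:,:,::-1])
w=cloud("top",np.load("top0.npz")["d"])
def blob(x0,x1,y0,y1,z0,z1):
    m=(w[...,0]>x0)&(w[...,0]<x1)&(w[...,1]>y0)&(w[...,1]<y1)&(w[...,2]>z0)&(w[...,2]<z1)
    q=w[m]; r=cv2.minAreaRect(q[:,:2].astype(np.float32)); print(len(q),q.mean(0).round(1),np.round(r[0],1),np.round(r[1],1),round(r[2],1))
blob(540,700,-240,-20,55,95)   # rack+block tops
blob(440,580,100,250,70,95)   # guides
blob(440,580,100,250,3,12)   # plate
```

```text
734 [ 629.8 -124.6   68.7] [ 631.5 -123.1] [145.4  47. ] 75.7
44 [508.9 173.2  82.9] [510.6 171.6] [23.2 65.4] 47.3
982 [508.5 172.5   6.3] [509.6 175. ] [138.3 148.9] 0.1
```

View pics/crop.png

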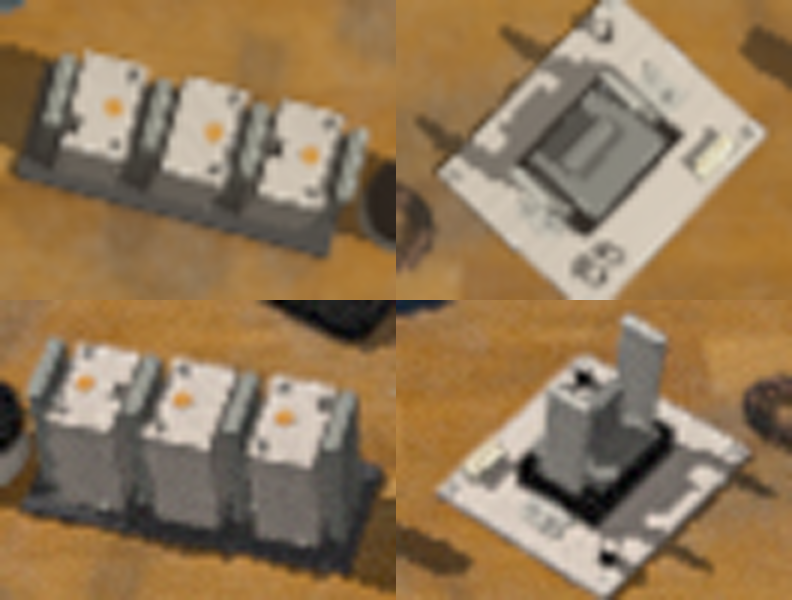

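Top-left crop: the left block's notch at (70,130) is off to one side of its left face, so that is the one (full image 291,155). The right block's notch at (272,148) is mid-face, and the middle block is plain. The grey cover's fin sits between the carrier's guides.

```bash
cat >> h.py <<'E'
def quads(n,p,z,roi,thr=150,amin=60,sat=60):
    "white quads in roi (world box x0,x1,y0,y1) at height z -> centre, size, angle in world"
    hsv=cv2.cvtColor(p,cv2.COLOR_RGB2HSV); m=((hsv[...,2]>thr)&(hsv[...,1]<sat)).astype(np.uint8)
    K,R,t=cam(n); v,u=np.mgrid[:384,:512]; d=np.stack([u,v,np.ones_like(u)],-1)@np.linalg.inv(K).T@R; o=-R.T@t
    w=o+d*((z-o[2])/d[...,2])[...,None]
    m[(w[...,0]<roi[0])|(w[...,0]>roi[1])|(w[...,1]<roi[2])|(w[...,1]>roi[3])]=0
    m=cv2.resize(m*255,None,fx=4,fy=4,interpolation=cv2.INTER_LINEAR)>127
    out=[]
    for c in cv2.findContours(m.astype(np.uint8),cv2.RETR_EXTERNAL,cv2.CHAIN_APPROX_NONE)[0]:
        if cv2.contourArea(c)<amin*16: continue
        q=np.array([ray_z(n,(pt-1.5)/4,z)[:2] for pt in c[:,0]],np.float32); r=cv2.minAreaRect(q)
        out.append((np.round(r[0],1).tolist(),np.round(r[1],1).tolist(),round(r[2],1),cv2.boxPoints(r).round().tolist()))
    return out
E
python3 - <<'E'
from h import *
for n in("top","side"):
    p=np.load(n+"0.npz")["p"]
    print(n)
    for q in quads(n,p,68,(580,680,-200,-50),130): print("blk",q[:3])
    for q in quads(n,p,6,(410,620,70,280),150): print("car",q)
    hsv=cv2.cvtColor(p,cv2.COLOR_RGB2HSV)
    u,v=(184,198) if n=="top" else (304,222); print(hsv[v,u])
    w=cloud(n,np.load(n+"0.npz")["d"])
    m=(abs(w[...,0]-510)<50)&(abs(w[...,1]-172)<50)&(w[...,2]>75)&(w[...,2]<95); q=w[m]; 
    k=cv2.kmeans(q[:,:2].astype(np.float32),2,None,(3,50,.1),5,0); print("guides",k[2],q[:,2].mean())
    for nm,z in(("seat",8),("carrier",0),("guides",84)):
        optics
E
```

```text
top
blk ([618.1, -168.7], [31.6, 48.9], 75.4)
blk ([629.7, -124.3], [31.1, 48.3], 75.5)
blk ([641.1, -78.3], [31.9, 47.7], 75.8)
car ([509.5, 171.6], [105.9, 125.2], 47.4, [[428.0, 175.0], [520.0, 90.0], [591.0, 168.0], [499.0, 253.0]])
[ 17  32 205]
guides [[488.95386 192.00235]
 [533.2165  151.20708]] 83.13737087079751
side
blk ([645.1, -73.8], [40.3, 48.9], 75.4)
blk ([633.3, -119.0], [40.7, 47.9], 74.0)
blk ([622.2, -163.5], [40.0, 48.3], 76.3)
car ([511.3, 172.8], [104.9, 129.9], 47.7, [[428.0, 178.0], [524.0, 90.0], [595.0, 168.0], [498.0, 255.0]])
[ 16  30 144]
guides [[535.4472  152.87497]
 [491.66147 193.00253]] 81.42937189482562
```

```bash
cat >> h.py <<'E'
from scipy.spatial.transform import Rotation as Rn
def plan(x,y,z,close):
    "delta from the measured pose to TCP x,y,z with finger line at angle close (mod 180), in row units"
    s=env.state(); R=Rn.from_euler("xyz",s["ee_rot"],degrees=True).as_matrix()
    a=np.degrees(np.arctan2(R[1,1],R[0,1])); d=(close-a+90)%180-90
    D=np.array([x,y,z])-s["ee_pos"]
    print("pos",np.round(s["ee_pos"],1),"rot",np.round(s["ee_rot"],1),"close",round(a,1),"q6",round(s["qpos"][5],1),"D",D.round(1),"turn",round(d,1))
    print("total units shift",(D/200).round(3),"rz",round(d/90,3),"w",round(s["gripper_width"],1),"F",np.round(s["force"],1),"t",s["time_s"])
E
python3 - <<'E'
from h import *
plan(510,172,110,47.4)
for n in("top","side"):
  w=cloud(n,np.load(n+"0.npz")["d"])
  m=(abs(w[...,0]-510)<45)&(abs(w[...,1]-172)<45)&(w[...,2]>50)&(w[...,2]<64); q=w[m]
  r=cv2.minAreaRect(q[:,:2].astype(np.float32)); print(n,"fin",len(q),np.median(q,0).round(1),np.round(r[0],1),np.round(r[1],1),r[2])
  print(ray_z(n,(210,134),0))
E
```

```text
pos [256.2 514.8 214. ] rot [180.    0.  153.5] close 63.5 q6 -1.1 D [ 253.8 -342.8 -104. ] turn -16.1
total units shift [ 1.269 -1.714 -0.52 ] rz -0.179 w 91.3 F [ 0.3 -0.1 -0.3] t 1.6
top fin 48 [509.6 170.7  59.1] [508.3 169.8] [17.1 60.3] 47.60889434814453
[709.67584892 157.6841414    0.        ]
side fin 76 [510.2 175.4  58.1] [513.9 173.1] [22.3 66.6] 47.02743148803711
[ 1.43636057e+02 -1.16276802e+02 -1.13686838e-13]
```

send_rows([
  [[0,0,-0.018,0.127,-0.171,-0.04,0],[0,0,-0.018,0.127,-0.171,-0.04,0],[0,0,-0.018,0.127,-0.171,-0.04,0],[0,0,-0.018,0.127,-0.171,-0.04,0],[0,0,-0.018,0.127,-0.171,-0.04,0],[0,0,-0.018,0.127,-0.171,-0.04,0],[0,0,-0.018,0.127,-0.171,-0.04,0],[0,0,-0.018,0.127,-0.171,-0.04,0],[0,0,-0.018,0.127,-0.171,-0.04,0],[0,0,-0.018,0.127,-0.171,-0.04,0],[0,0,0,0,0,0,0],[0,0,0,0,0,0,0]],
], grip_force=15)

```text
time_s: 2.8
ee_pos: [510.3, 172.2, 133.7]
ee_rot: [-180.0, -0.0, 137.2]
force: [0.3, 0.9, -0.1]
gripper_width: 45.5
gripper_force: 0.0
```

Run:
```python
from h import *
plan(510,172,32,47.4)
p,d=optics.grab_frame("side"); cv2.imwrite("pics/c1.png",cv2.resize(p[140:240,230:370],None,fx=5,fy=5,interpolation=cv2.INTER_CUBIC)[:,:,::-1])
```

```text
pos [510.3 172.2 133.7] rot [-180.    -0.   137.2] close 47.2 q6 -29.8 D [  -0.3   -0.2 -101.7] turn 0.2
total units shift [-0.002 -0.001 -0.509] rz 0.002 w 45.5 F [ 0.3  0.9 -0.1] t 2.8
```

View pics/c1.png

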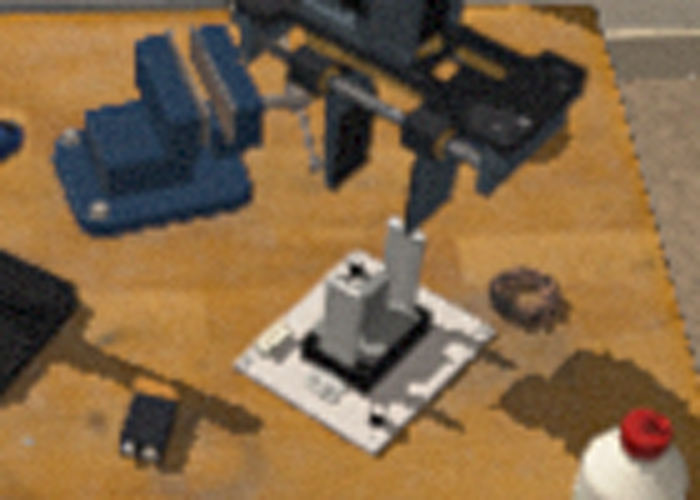

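The open fingers are centred over the fin, and they close across the guide line, at right angles to it. Descend and grip.

send_rows([
  [[0,0,0.002,-0.001,-0.001,-0.15,0],[0,0,0,0,0,-0.15,0],[0,0,0,0,0,-0.12,0],[0,0,0,0,0,-0.06,0],[0,0,0,0,0,-0.028,0],[0,0,0,0,0,0,0.4],[0,0,0,0,0,0,0.8],[0,0,0,0,0,0,1],[0,0,0,0,0,0,1],[0,0,0,0,0,0,1],[0,0,0,0,0,0,1]],
], grip_force=15)

```text
time_s: 3.95
ee_pos: [510.3, 172.6, 32.9]
ee_rot: [180.0, 0.0, 137.5]
force: [-0.6, -0.6, 4.1]
gripper_width: 9.8
gripper_force: 15.0
```

send_rows([
  [[0,0,0,0,0,0.08,1],[0,0,0,0,0,0.16,1],[0,0,0,0,0,0.2,1],[0,0,0,0,0,0.1,1],[0,0,-0.088,0.12,0.0145,0,1],[0,0,-0.088,0.12,0.0145,0,1],[0,0,-0.088,0.12,0.0145,0,1],[0,0,-0.088,0.12,0.0145,0,1],[0,0,-0.088,0.12,0.0145,0,1],[0,0,-0.088,0.12,0.0145,0,1],[0,0,0,0,0,-0.15,1],[0,0,0,0,0,-0.15,1]],
])

```text
time_s: 5.15
ee_pos: [655.3, 190.1, 80.0]
ee_rot: [179.9, -0.0, 90.0]
force: [-0.7, -0.2, -1.0]
gripper_width: 10.1
gripper_force: 15.0
```

Run:
```python
from h import *
plan(655,190,9.3,0)
ims=[]
for n,(u,v) in (("top",(203,180)),("side",(305,215))):
    p,d=optics.grab_frame(n); np.savez(n+"1.npz",p=p,d=d); ims.append(cv2.resize(p[v-45:v+45,u-40:u+40],None,fx=5,fy=5,interpolation=cv2.INTER_CUBIC))
cv2.imwrite("pics/c2.png",np.hstack(ims)[:,:,::-1])
```

```text
pos [655.3 190.1  80. ] rot [179.9  -0.   90. ] close -0.0 q6 15.2 D [ -0.3  -0.1 -70.7] turn 0.0
total units shift [-0.001 -0.    -0.353] rz 0.0 w 10.1 F [-0.7 -0.2 -1. ] t 5.15
```

View pics/c2.png

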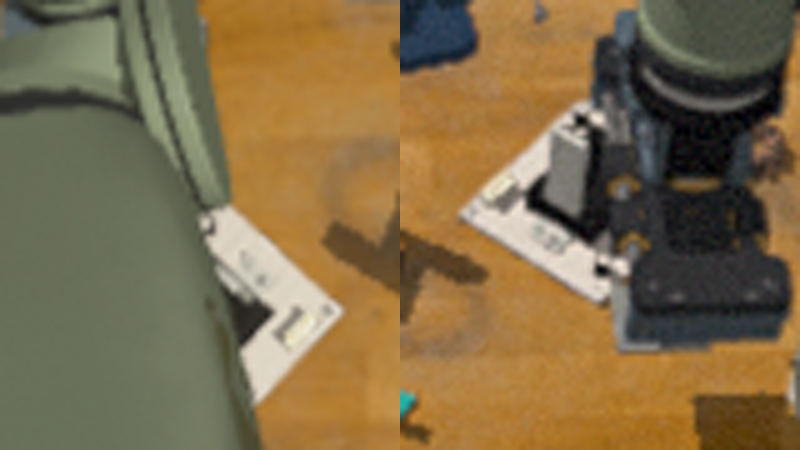

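The cover is off the carrier, and the arm blocks the view of the pocket from both cameras. Lay the cover down, then look from the rack position.

send_rows([
  [[0,0,0,-0.001,0,-0.15,1],[0,0,0,0,0,-0.12,1],[0,0,0,0,0,-0.05,1],[0,0,0,0,0,-0.02,1],[0,0,0,0,0,-0.013,1],[0,0,0,0,0,0,1],[0,0,0,0,0,0,0.5],[0,0,0,0,0,0,0.3],[0,0,0,0,0,0,0.3],[0,0,0,0,0,0.05,0.3],[0,0,0,0,0,0.2,0.3],[0,0,0,0,0,0.2,0.3]],
])

```text
time_s: 6.45
ee_pos: [653.2, 189.8, 100.6]
ee_rot: [-179.9, 0.0, 90.0]
force: [0.4, 0.3, 0.8]
gripper_width: 31.9
gripper_force: 0.0
```

Run:
```python
from h import *
plan(641.2,-79,140,165.5)
```

```text
pos [653.2 189.8 100.6] rot [-179.9    0.    90. ] close -0.0 q6 15.2 D [ -12.  -268.8   39.4] turn -14.5
total units shift [-0.06  -1.344  0.197] rz -0.161 w 31.9 F [0.4 0.3 0.8] t 6.45
```

send_rows([
  [[0,0,0,0,0,0.2,0.3],[0,0,-0.02,-0.0075,-0.168,0,-0.45],[0,0,-0.02,-0.0075,-0.168,0,-0.45],[0,0,-0.02,-0.0075,-0.168,0,-0.45],[0,0,-0.02,-0.0075,-0.168,0,-0.45],[0,0,-0.02,-0.0075,-0.168,0,-0.45],[0,0,-0.02,-0.0075,-0.168,0,-0.45],[0,0,-0.02,-0.0075,-0.168,0,-0.45],[0,0,-0.02,-0.0075,-0.168,0,-0.45],[0,0,0,0,0,0,-0.45]],
])

```text
time_s: 7.45
ee_pos: [641.7, -82.9, 140.8]
ee_rot: [179.9, 0.1, 75.3]
force: [-0.3, 0.7, -0.2]
gripper_width: 66.3
gripper_force: 0.0
```

Run:
```python
from h import *
plan(641.2,-79,26,165.5)
ims=[]
for n,(u,v) in (("top",(203,198)),("side",(306,207)),("side",(215,228))):
    p,d=optics.grab_frame(n); np.savez(n+"2.npz",p=p,d=d); 
    ims.append(cv2.resize(p[v-28:v+28,u-26:u+26] if n=="top" or u>300 else p[v-56:v+56,u-52:u+52],(390,420),interpolation=cv2.INTER_CUBIC))
p=np.load("top2.npz")["p"]; ims.append(cv2.resize(p[115:227,165:269],(390,420)))
cv2.imwrite("pics/c3.png",cv2.resize(np.vstack([np.hstack(ims[:2]),np.hstack(ims[2:])]),(557,600))[:,:,::-1])
```

```text
pos [641.7 -82.9 140.8] rot [1.799e+02 1.000e-01 7.530e+01] close -14.7 q6 6.4 D [  -0.5    3.9 -114.8] turn 0.2
total units shift [-0.002  0.019 -0.574] rz 0.002 w 66.3 F [-0.3  0.7 -0.2] t 7.45
```

View pics/c3.png

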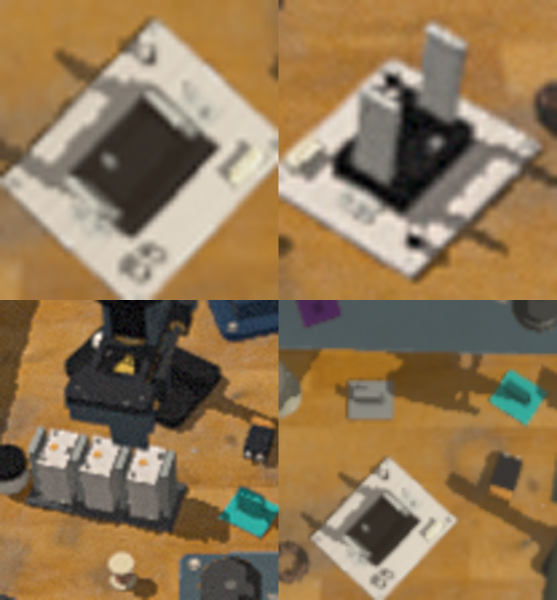

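The cover lies flat at about (372,395) in the last tile. In the pocket the rib shows at (108,160), on the +y world side of the centre at (142,163), so the carrier's yaw is +47.4. Now grip the block.

send_rows([
  [[0,0,0.002,-0.002,0.019,-0.05,-0.45],[0,0,0,0,0,-0.15,-0.45],[0,0,0,0,0,-0.15,-0.45],[0,0,0,0,0,-0.12,-0.45],[0,0,0,0,0,-0.07,-0.45],[0,0,0,0,0,-0.034,-0.45],[0,0,0,0,0,0,-0.1],[0,0,0,0,0,0,0.1],[0,0,0,0,0,0,0.3],[0,0,0,0,0,0,0.3],[0,0,0,0,0,0,0.3]],
], grip_force=30)

```text
time_s: 8.7
ee_pos: [642.4, -75.1, 26.3]
ee_rot: [179.8, -0.0, 75.8]
force: [0.7, 0.3, 3.8]
gripper_width: 45.9
gripper_force: 30.0
```

send_rows([
  [[0,0,0,0,0,0.05,0.3],[0,0,0,0,0,0.1,0.3],[0,0,0,0,0,0.15,0.3],[0,0,0,0,0,0.2,0.3],[0,0,-0.052,-0.017,0.153,0,0.3],[0,0,-0.052,-0.017,0.153,0,0.3],[0,0,-0.052,-0.017,0.153,0,0.3],[0,0,-0.052,-0.017,0.153,0,0.3],[0,0,-0.052,-0.017,0.153,0,0.3],[0,0,-0.052,-0.017,0.153,0,0.3],[0,0,0,0,0,0,0.3],[0,0,0,0,0,0,0.3]],
])

```text
time_s: 9.9
ee_pos: [620.6, 108.8, 125.1]
ee_rot: [180.0, 0.1, 47.8]
force: [-0.4, -0.2, -1.6]
gripper_width: 45.9
gripper_force: 30.0
```

Run:
```python
from h import *
plan(622,108,20.5,137.4)
for n in("side","top"):
    p,d=optics.grab_frame(n); np.savez(n+"3.npz",p=p,d=d)
    for nm,z in(("module_side_centre",env.state()["ee_pos"][2]-20.3+31),("groove_foot",env.state()["ee_pos"][2]-20.3)):
        print(n,nm,[(np.round(r["at"],1),round(r["conf"],2),ray_z(n,r["at"],z).round(1)) for r in optics.place_of(n,nm)[:3]])
cv2.imwrite("pics/c4.png",cv2.resize(np.load("side3.npz")["p"][150:260,190:330],None,fx=5,fy=5,interpolation=cv2.INTER_CUBIC)[:,:,::-1])
```

```text
pos [620.6 108.8 125.1] rot [1.80e+02 1.00e-01 4.78e+01] close -42.2 q6 51.1 D [   1.4   -0.8 -104.6] turn -0.4
total units shift [ 0.007 -0.004 -0.523] rz -0.005 w 45.9 F [-0.4 -0.2 -1.6] t 9.9
side module_side_centre [(array([286.4, 208.6]), 0.69, array([621.9, 106.8, 135.8])), (array([315.5, 243.8]), 0.38, array([738.1, 168.1, 135.8]))]
side groove_foot []
top module_side_centre [(array([223.5, 153.3]), 0.57, array([620.5, 102.5, 135.7])), (array([342.8, 170.4]), 0.4, array([ 576.1, -205.7,  135.7]))]
top groove_foot [(array([219.2, 155.6]), 0.41, array([621.1, 117.1, 104.7]))]
```

View pics/c4.png

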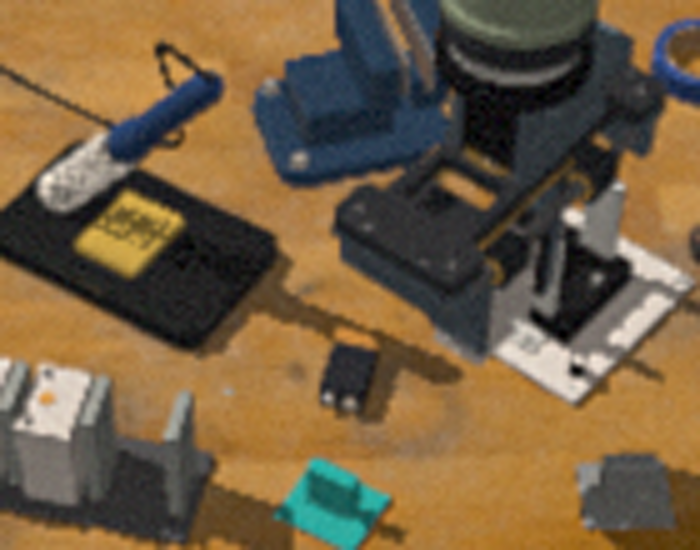

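send_rows([
  [[0,0,-0.005,0.007,-0.004,-0.15,0.3],[0,0,0,0,0,-0.15,0.3],[0,0,0,0,0,-0.12,0.3],[0,0,0,0,0,-0.06,0.3],[0,0,0,0,0,-0.025,0.3],[0,0,0,0,0,-0.014,0.3],[0,0,0,0,0,0,0.3],[0,0,0,0,0,0,0.3]],
])

```text
time_s: 11.0
ee_pos: [623.2, 107.9, 22.4]
ee_rot: [179.9, -0.1, 47.3]
force: [-0.1, -0.1, -0.9]
gripper_width: 45.7
gripper_force: 30.0
```

send_rows([
  [[0,0,0,0,0,-0.005,0.3],[0,0,0,0,0,-0.004,0.3],[0,0,0,0,0,0,0.3]],
])

```text
time_s: 11.3
ee_pos: [622.9, 107.9, 20.3]
ee_rot: [179.9, -0.1, 47.3]
force: [0.7, -0.2, 3.0]
gripper_width: 45.9
gripper_force: 30.0
```

send_rows([
  [[0,0,0,0,0,0,0.0],[0,0,0,0,0,0,-0.2],[0,0,0,0,0,0,-0.4],[0,0,0,0,0,0,-0.4],[0,0,0,0,0,0.05,-0.4],[0,0,0,0,0,0.15,-0.4],[0,0,0,0,0,0.2,-0.4],[0,0,0.09,0,0,0.02,-0.4],[0,0,0.09,0,0,0,-0.4],[0,0,0.09,0,0,0,-0.4],[0,0,0.09,0,0,0,-0.4],[0,0,0.09,0,0,0,-0.4]],
])

```text
time_s: 12.5
ee_pos: [622.5, 107.8, 104.1]
ee_rot: [180.0, -0.0, 88.1]
force: [-0.0, -0.0, -0.7]
gripper_width: 64.1
gripper_force: 0.0
```

send_rows([
  [[0,0,0.09,0,0,0,-0.3],[0,0,0.09,0,0,0,-0.3],[0,0,0.09,0,0,0,-0.3],[0,0,0.09,0,0,0,-0.3],[0,0,0.09,0,0,0,-0.3],[0,0,0.09,0,0,0,-0.3],[0,0,0.01,-0.01,-0.012,0,-0.3],[0,0,0,0,0,0,-0.3]],
])

```text
time_s: 13.3
ee_pos: [620.2, 105.1, 103.8]
ee_rot: [180.0, 0.0, 137.1]
force: [0.0, 0.3, -0.8]
gripper_width: 59.6
gripper_force: 0.0
```

Run:
```python
from h import *
plan(620.1,104.9,23,47.3)
p,d=optics.grab_frame("side"); np.savez("side4.npz",p=p,d=d)
for r in optics.place_of("side","module_side_centre")[:2]: print(np.round(r["at"],1),r["conf"],ray_z("side",r["at"],31).round(1))
w=cloud("side",d); q=w[(abs(w[...,0]-620)<40)&(abs(w[...,1]-105)<40)&(abs(w[...,2]-62)<4)]
print(len(q),q.mean(0) if len(q) else 0)
cv2.imwrite("pics/c5.png",cv2.resize(p[180:270,230:350],None,fx=6,fy=6,interpolation=cv2.INTER_CUBIC)[:,:,::-1])
```

```text
pos [620.2 105.1 103.8] rot [180.    0.  137.1] close 47.1 q6 -38.5 D [ -0.1  -0.2 -80.8] turn 0.2
total units shift [-0.    -0.001 -0.404] rz 0.002 w 59.6 F [ 0.   0.3 -0.8] t 13.3
[284.  233.7] 0.79 [623.3 106.2  31. ]
136 [623.93215336 105.12020657  62.10455671]
```

View pics/c5.png

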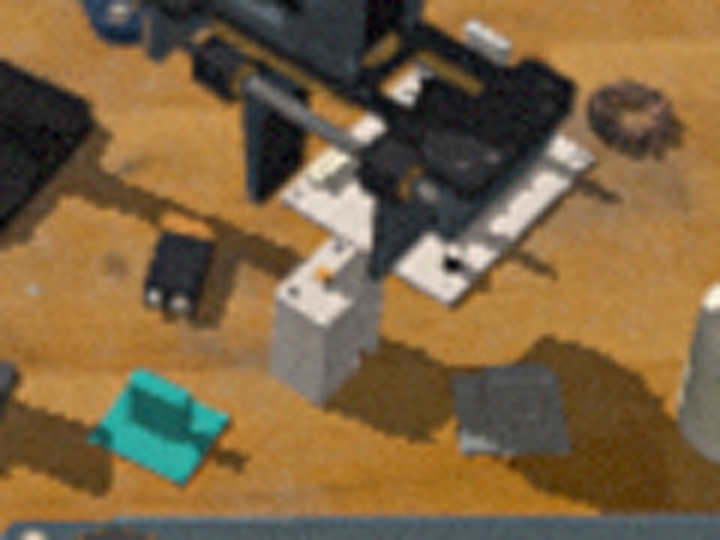

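The block stands upright between the open fingers; its top is at about (325,280) and the fingers are at (275,150) and (400,230). Regrip across the 30 mm.

send_rows([
  [[0,0,0.002,0,-0.001,-0.13,-0.3],[0,0,0,0,0,-0.13,-0.3],[0,0,0,0,0,-0.09,-0.3],[0,0,0,0,0,-0.04,-0.3],[0,0,0,0,0,-0.014,-0.3],[0,0,0,0,0,0,0.1],[0,0,0,0,0,0,0.3],[0,0,0,0,0,0,0.4],[0,0,0,0,0,0,0.6],[0,0,0,0,0,0,0.6]],
], grip_force=25)

```text
time_s: 14.4
ee_pos: [620.8, 105.3, 23.3]
ee_rot: [179.9, 0.0, 137.4]
force: [-0.2, -0.5, 2.7]
gripper_width: 29.9
gripper_force: 25.0
```

Run:
```python
from h import *
plan(510,171.8,110,47.4)
for k in"02":
  for thr in(130,150,170):
    for n in("top","side"):
      p=np.load(n+k+".npz")["p"]
      for q in quads(n,p,6,(410,620,70,280),thr,amin=400): print(n,k,thr,q[:3])
# pocket / socket block: dark pixels -> black quad at z=24
for n in("top","side"):
  p=np.load(n+"2.npz")["p"]
  for thr in(60,75,90):
    q=quads(n,(255-p.max(2,keepdims=True).repeat(3,2)).astype(np.uint8),24,(460,560,120,225),255-thr,amin=80,sat=256)
    print("dark",n,thr,[x[:3] for x in q])
  w=cloud(n,np.load(n+"2.npz")["d"]); q=w[(abs(w[...,0]-510)<45)&(abs(w[...,1]-172)<45)&(abs(w[...,2]-83)<6)]
  k=cv2.kmeans(q[:,:2].astype(np.float32),2,None,(3,50,.1),5,0)[2]; print("guides",n,k.round(1).tolist(),k.mean(0).round(1))
```

```text
pos [620.8 105.3  23.3] rot [179.9   0.  137.4] close 47.4 q6 -38.9 D [-110.8   66.5   86.7] turn -0.0
total units shift [-0.554  0.333  0.433] rz -0.0 w 29.9 F [-0.2 -0.5  2.7] t 14.4
top 0 130 ([509.3, 171.8], [105.9, 125.8], 47.4)
side 0 130 ([511.4, 172.6], [104.9, 130.3], 47.7)
top 0 150 ([509.5, 171.6], [105.9, 125.2], 47.4)Traceback (most recent call last):
  File "<stdin>", line 7, in <module>
  File "h.py", line 25, in quads
    q=np.array([ray_z(n,(pt-1.5)/4,z)[:2] for pt in c[:,0]],np.float32); r=cv2.minAreaRect(q)
                ~~~~~^^^^^^^^^^^^^^^^
  File "h.py", line 7, in ray_z
    K,R,t=cam(n); d=R.T@np.linalg.inv(K)@np.array([px[0],px[1],1.]); o=-R.T@t
          ~~~^^^
  File "h.py", line 4, in cam
    c=optics.camera_info(n); return np.array(c["camera_matrix"]),np.array(c["R"]),np.array(c["t"]).ravel()
ValueError: time passes only in moves, steps and waits
```

```bash
sed -i 's/^def cam(n):/import functools\n@functools.lru_cache(None)\ndef cam(n):/' h.py
python3 - <<'E'
from h import *
for k in"02":
    for n in("top","side"):
      p=np.load(n+k+".npz")["p"]
      for q in quads(n,p,6,(410,620,70,280),140,amin=400): print(n,k,q[:3])
for n in("top","side"):
  p=np.load(n+"2.npz")["p"]
  for thr in(60,80):
    q=quads(n,(255-p.max(2,keepdims=True).repeat(3,2)).astype(np.uint8),24,(460,560,120,225),255-thr,amin=80,sat=256)
    print("dark",n,thr,[x[:3] for x in q])
  w=cloud(n,np.load(n+"2.npz")["d"]); q=w[(abs(w[...,0]-510)<45)&(abs(w[...,1]-172)<45)&(abs(w[...,2]-83)<6)]
  k=cv2.kmeans(q[:,:2].astype(np.float32),2,None,(3,50,.1),5,0)[2]; print("guides",n,k.round(1).tolist(),k.mean(0).round(1))
w=cloud("side",np.load("side4.npz")["d"]); q=w[(abs(w[...,0]-620)<40)&(abs(w[...,1]-105)<40)&(abs(w[...,2]-62)<3)]
r=cv2.minAreaRect(q[:,:2].astype(np.float32)); print("blocktop side",np.round(r[0],1),np.round(r[1],1),r[2],q.mean(0))
p=np.load("side4.npz")["p"]
for thr in(150,170,185): print(thr,[x[:3] for x in quads("side",p,62,(590,650,75,135),thr)])
E
```

```text
top 0 ([509.3, 171.8], [105.9, 125.8], 47.4)
top 2 ([509.4, 171.7], [105.9, 126.1], 47.4)
dark top 60 [([509.5, 170.1], [47.3, 64.5], 45.8)]
dark top 80 [([509.6, 171.6], [49.4, 66.5], 45.7)]
guides top [[488.6000061035156, 191.6999969482422], [533.2000122070312, 151.1999969482422]] [510.9 171.5]
dark side 60 [([518.1, 171.7], [54.3, 76.7], 47.8)]
dark side 80 [([512.3, 168.2], [67.5, 81.2], 47.8)]
guides side [[535.7000122070312, 152.8000030517578], [492.20001220703125, 193.8000030517578]] [514.  173.3]
blocktop side [623.9 106.1] [29.2 49.2] 47.42090606689453 [623.39554399 105.41491574  62.09105655]
150 [([616.9, 109.6], [32.3, 61.6], 51.6)]
170 [([616.7, 109.6], [29.4, 61.0], 48.8)]
185 [([616.3, 109.9], [29.4, 60.0], 48.8)]
```

send_rows([
  [[0,0,0,0,0,0.06,0.6],[0,0,0,0,0,0.14,0.6],[0,0,0,0,0,0.18,0.6],[0,0,0,0,0,0.11,0.6],[0,0,0,-0.11,0.067,0,0.6],[0,0,0,-0.11,0.067,0,0.6],[0,0,0,-0.11,0.067,0,0.6],[0,0,0,-0.11,0.067,0,0.6],[0,0,0,-0.11,0.066,0,0.6],[0,0,0,0,0,0,0.6],[0,0,0,0,0,0,0.6]],
])

```text
time_s: 15.5
ee_pos: [510.5, 172.2, 121.3]
ee_rot: [179.9, 0.1, 137.5]
force: [-0.2, -0.2, -1.0]
gripper_width: 29.9
gripper_force: 25.0
```

Run:
```python
from h import *
plan(510.3,172,31.5,47.4)
p,d=optics.grab_frame("side"); np.savez("side5.npz",p=p,d=d)
cv2.imwrite("pics/c6.png",cv2.resize(p[150:240,250:360],None,fx=6,fy=6,interpolation=cv2.INTER_CUBIC)[:,:,::-1])
```

```text
pos [510.5 172.2 121.3] rot [1.799e+02 1.000e-01 1.375e+02] close 47.5 q6 -30.1 D [ -0.2  -0.2 -89.8] turn -0.1
total units shift [-0.001 -0.001 -0.449] rz -0.001 w 29.9 F [-0.2 -0.2 -1. ] t 15.5
```

View pics/c6.png

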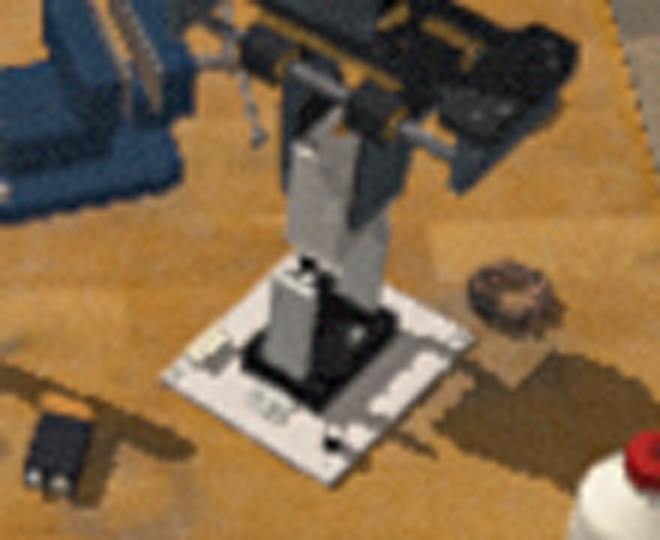

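The block hangs above the pocket between the guides, and the rib shows at (357,330). Descend to just above the mouth, then creep.

send_rows([
  [[0,0,-0.001,-0.001,-0.001,-0.1,0.6],[0,0,0,0,0,-0.12,0.6],[0,0,0,0,0,-0.09,0.6],[0,0,0,0,0,-0.04,0.6],[0,0,0,0,0,-0.01,0.6],[0,0,0,0,0,-0.01,0.6],[0,0,0,0,0,-0.005,0.6],[0,0,0,0,0,0,0.6]],
])

```text
time_s: 16.35
ee_pos: [510.7, 171.9, 46.2]
ee_rot: [179.9, 0.0, 137.3]
force: [-0.2, -0.6, -1.6]
gripper_width: 29.7
gripper_force: 25.0
```

send_rows([
  [[0,0,0,0,0,-0.005,0.6],[0,0,0,0,0,-0.005,0.6],[0,0,0,0,0,0,0.6]],
])

```text
time_s: 16.65
ee_pos: [510.2, 171.8, 43.6]
ee_rot: [180.0, 0.0, 137.3]
force: [0.1, -0.3, 0.0]
gripper_width: 30.0
gripper_force: 25.0
```

Bottom is about 4 mm inside the mouth and past the rib top, with almost no force. Continue.

send_rows([
  [[0,0,0,0,0,-0.01,0.6],[0,0,0,0,0,-0.01,0.6],[0,0,0,0,0,-0.01,0.6],[0,0,0,0,0,0,0.6]],
])

```text
time_s: 17.05
ee_pos: [509.9, 171.7, 37.2]
ee_rot: [-180.0, -0.0, 137.3]
force: [0.3, -1.0, -0.5]
gripper_width: 29.8
gripper_force: 25.0
```

send_rows([
  [[0,0,0,0,0,-0.01,0.6],[0,0,0,0,0,-0.01,0.6],[0,0,0,0,0,-0.008,0.6],[0,0,0,0,0,0,0.6]],
])

```text
time_s: 17.45
ee_pos: [510.0, 171.7, 31.7]
ee_rot: [-180.0, -0.0, 137.3]
force: [0.2, -0.3, -1.8]
gripper_width: 29.7
gripper_force: 25.0
```

send_rows([
  [[0,0,0,0,0,-0.003,0.6],[0,0,0,0,0,-0.002,0.6],[0,0,0,0,0,0,0.6]],
])

```text
time_s: 17.75
ee_pos: [510.3, 171.8, 31.3]
ee_rot: [180.0, 0.0, 137.3]
force: [-1.0, 0.3, 2.5]
gripper_width: 29.7
gripper_force: 25.0
```

Floor contact at the expected height: TCP 31.3, so the underside is at 8. Release and back off.

send_rows([
  [[0,0,0,0,0,0,0.3],[0,0,0,0,0,0,0.1],[0,0,0,0,0,0,-0.1],[0,0,0,0,0,0,-0.1],[0,0,0,0,0,0.05,-0.1],[0,0,0,0,0,0.15,-0.1],[0,0,0,0,0,0.2,-0.1],[0,0,0,0,0,0.2,-0.1],[0,0,0,-0.1,0.2,0.1,-0.1],[0,0,0,-0.1,0.2,0.1,-0.1],[0,0,0,-0.1,0.2,0,-0.1],[0,0,0,-0.1,0.2,0,-0.1]],
])

```text
time_s: 18.95
ee_pos: [429.7, 333.4, 192.9]
ee_rot: [179.8, 0.0, 137.3]
force: [0.2, 0.6, -0.9]
gripper_width: 50.2
gripper_force: 0.0
```

send_rows([
  [[0,0,0,-0.1,0.2,0,-0.1],[0,0,0,-0.1,0.2,0,-0.1],[0,0,0,-0.1,0.2,0,-0.1],[0,0,0,-0.1,0.2,0,-0.1],[0,0,0,0,0,0,-0.1],[0,0,0,0,0,0,-0.1]],
])

```text
time_s: 19.55
ee_pos: [349.6, 492.2, 191.2]
ee_rot: [-180.0, 0.0, 137.5]
force: [-0.3, -0.5, 0.3]
gripper_width: 50.1
gripper_force: 0.0
```

Run:
```python
from h import *
s=env.state(); print(s["time_s"],s["ee_pos"],s["force"])
p,d=optics.grab_frame("top"); p2,d2=optics.grab_frame("side")
for n,D in(("top",d),("side",d2)):
  w=cloud(n,D); q=w[(abs(w[...,0]-510)<22)&(abs(w[...,1]-172)<22)]
  d0=(q[:,:2]-[510.5,172]).dot([0.677,0.736]); d1=(q[:,:2]-[510.5,172]).dot([-0.736,0.677])
  k=(abs(d0)<10)&(abs(d1)<16); print(n,"top height",np.percentile(q[k,2],[10,50,90]).round(1))
for n,im in(("a",p[115:235,150:340]),): pass
a=cv2.resize(p[115:235,150:345],(780,480))[:, :]; b=p2[170:270,150:375]
cv2.imwrite("pics/end.png",np.vstack([cv2.resize(p[120:225,150:360],(600,300),interpolation=cv2.INTER_CUBIC),cv2.resize(p2[165:270,160:370],(600,300),interpolation=cv2.INTER_CUBIC)])[:,:,::-1])
```

```text
19.55 [349.58283881 492.18210196 191.22529883] [-0.26591423 -0.48210397  0.2771432 ]
top top height [67.4 69.8 72.6]
side top height [68.4 70.3 72.1]
```

View pics/end.png

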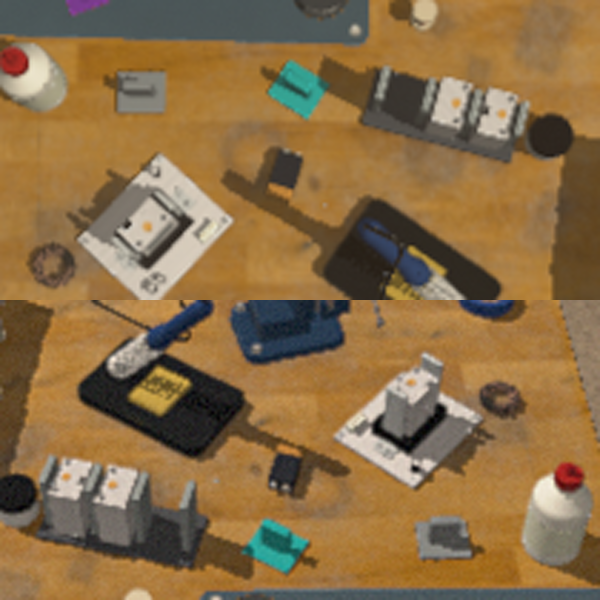

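The block is seated in the carrier at (150,230), its top measured at 70 mm as it should be. The cover lies flat at (140,90), the other two blocks are still in the rack, and nothing else has moved.

```bash
python3 -c "
from workcell import env
print(env.job_done())"
```

```text
the job is handed in; nothing more can be done
None
```

The job is handed in at about 20 s: the cover lies flat on the bench, the side-groove block is fully home and upright in the carrier with its groove over the rib, the other two blocks are still in the rack, and nothing else was disturbed.

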